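# Push-to-open stock cupboard: clear its swing, press the touch catch, swing it wide

### The arm

A 6-joint arm with a two-finger parallel gripper is mounted at the origin on a cart in front of the work surface, level with it; the furniture and walls round the work are solid. World frame = base frame: x ahead of the robot, y to its left, z up, the work surface at z = 0. Lengths are in m, angles in rad, forces in N, time in s.
With the tool pointing down it reaches from about 0.35 to 0.975 m from the base axis. Payload 7.1 kg.
Tool frame: the origin (TCP) lies midway between the tips of the shut fingers; the grasp point (between the pads) lies 19 mm behind it; z points along the fingers, y is the line along which they close (so a half turn about z gives the same grasp; the last joint's range is limited). The gripper opens to 88 mm and grips with 3 to 60 N. Pads are 20 mm wide; open, the fingers measure 115 mm over their backs; the gripper's body (75 mm by 178 mm) begins 61 mm behind the grasp point.
Start: joints at [-1.163, 0.423, 1.63, -0, 1.089, -0.019], TCP at [0.259, -0.569, 0.223] pointing down, gripper open.
Joint ranges: [-3, 3], [-0.9, 2.11], [0.09, 2.58], [-1.31, 4.45], [0.11, 2.69], [-2.54, 2.54]. Speed limits (rad/s): [2.39, 2.39, 3.01, 3.14, 3.14, 3.14].

### API

Orientations are given as a unit quaternion [w, x, y, z].
In Python, from plant import manip gives the robot as it stands.
- The arm moves only by the shell command python3 -m creep 'ROWS' [FORCE]. ROWS is JSON, a list of rows, each an object of numbers: "hand": the closure, from 0 (fully open) to 1 (shut); "tx", "ty", "tz": the shift along the tool's x, y, z in m; "twist": the turn about the tool's z in degrees. In form: [{"hand": .., "tx": .., "ty": .., "tz": .., "twist": ..}, ...]. A call has 1 to 20 rows; each row shifts and turns the commanded pose from where the row before left it, along the tool's axes as they then stand; what a row does not reach is not made up. A row lasts 1/10 s, in which the tool goes at most 50 mm and 8.59 degrees, less where a joint would pass 70% of its speed; a pose out of reach is approached as far as the arm can. A call with a gripper value outside its range is refused whole. The fingers move at their own pace and stop on an object; FORCE is the grip in N (left out, the last holds). Time passes only in rows, so rows that do not move let the fingers close. It gives the time, the measured TCP pose, the force, the opening and the grip force at its end, in the units of the state.
- manip.read_state(): the state, without advancing time (a new reading comes with each control period).
- manip.get_image(name): name is "scene" or "top"; returns a dict with "img" (400x640x3 uint8, red, green, blue), "intrinsics" (3x3 intrinsics, pixels), "T" (4x4, takes a point from camera to world coordinates). Camera axes: x right, y down, z forward; pixel columns grow to the right and rows downward; lengths in m; the calibration is good to about 2 mm. A picture is of the moment at which its call begins. There is no depth.
- manip.sign_off(): hands the job in; it is judged then, once.
Trained networks look in a picture, given as the dict that the camera call returned (one of the last four; its "shot" number tells which), for a name from the list of things; names that differ only in an ending like _2 or _b are one class to them, and where a whole thing is asked for, a point or a joint stands for the part that bears it (a point fixed in the world has none). Each returns a list of dicts, best first, with "conf" (0 to 1); they miss things now and then, are a little off and sometimes report something else, mostly with a low value. They report only what shows in the picture. A call takes as long as a camera call.
- manip.look_for(picture, name): "xyz" ([x, y, z] in m, in world coordinates, good to about 4 mm: the middle of the surface that is visible of it).
- manip.regions_of(picture, name): "mask" (400x640 bool, what is visible of it).
The state is a dict: "time": time; "qpos": joint angles; "dq": joint speeds; "tau": joint torques, N m; "position": TCP position; "ee_rot": TCP orientation; "contact_force": force on the tool from outside, world axes, zero at the start; "moment": the same for the moment, N m; "grip_width": finger opening in m; "gripper_force": force on a finger pad.
Only numpy, scipy, OpenCV 4.12 (cv2) and the standard library are available. Lean on these libraries where they do the work, as an engineer would, in place of code of your own. Each camera call takes 0.05 s, during which the arm holds its last target. There are 200 camera calls.

### The job

Open the handle-less stock cupboard on the worktop so that its shelf can be reached. First slide the blue tape dispenser along the worktop to the left until it is clear of the door's swing, then press the door in near its free (left) edge until the touch catch lets go and take the hand away so that the door springs ajar by itself, then push the door wide open with a finger behind its edge, about square to the cupboard. Nothing is gripped or lifted: the dispenser stays standing on the worktop, the door must not strike it, and everything else stays where it is.

Things in the scene. Friction and masses are not known exactly. Their poses are not given: they have to be found in the camera images.
- cupboard: Fixed plywood organiser, 400 wide, 140 deep, 235 mm high, yawed up to 0.2 rad. Origin: on the worktop under the middle of the carcass's front edge; x points back into it, y to its left, z up. Left part (y from 20 mm on) is an open pigeonhole of ribbon reels and small stock; the right part is closed by the door. The stock inside is fixed.
- door_edge (a point): Top corner of the door's front face at its free edge; in the door's frame (-16, 218, 235) mm.
- hinge_line (a point): Point on the upright hinge axis of the door at worktop height; its frame is the door's: y runs from the hinge along the panel to the free left edge (218 mm), z up (panel from 13 to 235 mm); inner face x = 0, front face x = -16 mm. Shut: parallel to the cupboard's frame, origin at (-6, -198, 0) mm in it. Inside, low down (z under 60, y 159 to 167 mm), a strike stands 34 mm out.
- tape_dispenser: Blue desk tape dispenser, loose, 166 mm long (its own y), 56 mm wide (its own x) and 82 mm high, about 0.4 kg, upright side cheeks at x = -28 and +28 mm that are at least 36 mm high all along. Origin: centre of its underside. It stands in front of the door, its long side pointing roughly at the cupboard, inside the door's swing.
- masking_tape: Bystander: beige roll of masking tape lying flat on top of the cupboard above the pigeonhole, 93 mm across, 24 mm high. Origin: centre of its underside.
- balloon_weight: Bystander: gold pleated balloon weight, 45 mm across, 46 mm high, standing to the right of the cupboard. Origin: centre of its underside.
- marker: Bystander: gold marker pen lying on the worktop towards the left, 138 mm long (its own y), 18 mm thick. Origin: centre of its underside.
- pin_box: Bystander: small card box with teal lid, 52 x 72 x 28 mm, on the worktop to the left. Origin: centre of its underside.
- cupboard_door (a joint): Door angle, rad: 0 shut, held by the touch catch even against pulling; negative = pressed in (stop -0.027); positive = opening towards the robot (stop 1.85, square at 1.57). Pressed past -0.015 (3.5 mm at the free edge, 3 to 5 N there) the catch lets go; once the finger withdraws, a spring pusher throws the door to about 0.33. There hinge friction (0.06 N m) holds it; beyond, no spring acts.

How it is judged:
By the outcome, as a careful person would: the job done as asked, in the order asked, and still so for the second after the job is handed in, with the robot touching nothing.
It also fails if it takes over 58 s, if anything falls off the work surface, if the arm or the gripper's body presses on something with over 40 N, if the wrist force passes 120 N, or if a joint passes its speed limit or range.

## Working session

There is one attempt and no reset: what is moved stays moved. The work goes in short steps, Python scripts to look and compute and a shell command to move; the robot and the scene stay as the last step left them, time stands still between calls to the robot, and variables do not carry over. Pictures are saved under pics/ and viewed, at most 10 in all, crops included, and the job is handed in when it is done.

```bash
mkdir -p pics; cat > h.py <<'E'
import numpy as np,cv2
from plant import manip
def shot(n,name):
    p=manip.get_image(n); cv2.imwrite('pics/'+name,p['img'][:,:,::-1]); return p
def proj(p,X):
    X=np.atleast_2d(X); T=np.linalg.inv(p['T']); c=X@T[:3,:3].T+T[:3,3]; u=c@np.array(p['intrinsics']).T; return u[:,:2]/u[:,2:]
def ray(p,uv,z):
    d=p['T'][:3,:3]@np.linalg.inv(p['intrinsics'])@np.array([uv[0],uv[1],1.]); o=p['T'][:3,3]; return o+d*(z-o[2])/d[2]
E
python3 - <<'E'
from h import *
np.set_printoptions(precision=3,suppress=True)
s=manip.read_state(); print({k:np.round(s[k],3) for k in('time','position','ee_rot','qpos','contact_force','grip_width')})
for n in('scene','top'):
    p=shot(n,n+'0.png'); print(n,p['T'][:3,3])
    for t in('cupboard','door_edge','hinge_line','tape_dispenser','masking_tape','balloon_weight','marker','pin_box'):
        r=manip.look_for(p,t); print(t,[(np.round(a['xyz'],3),round(a['conf'],2)) for a in r[:2]])
E
```

```text
{'time': np.float64(0.0), 'position': array([ 0.259, -0.568,  0.222]), 'ee_rot': array([-0.001,  0.977,  0.212, -0.   ]), 'qpos': array([-1.163,  0.424,  1.631,  0.   ,  1.089, -0.019]), 'contact_force': array([-0.395,  0.352, -0.092]), 'grip_width': np.float64(0.088)}
scene [ 0.127 -0.985  0.842]
cupboard [(array([ 0.662, -0.273,  0.184]), 0.94)]
door_edge [(array([ 0.646, -0.279,  0.147]), 0.86)]
hinge_line [(array([ 0.646, -0.279,  0.14 ]), 0.89)]
tape_dispenser [(array([ 0.514, -0.3  ,  0.043]), 0.83), (array([ 0.641, -0.28 ,  0.145]), 0.47)]
masking_tape [(array([ 0.699, -0.051,  0.254]), 0.76), (array([ 0.708, -0.426,  0.023]), 0.49)]
balloon_weight [(array([ 0.706, -0.422,  0.025]), 0.64), (array([ 0.514, -0.302,  0.045]), 0.53)]
marker []
pin_box [(array([ 0.663, -0.275,  0.182]), 0.63)]
top [ 0.392 -0.041  1.337]
cupboard [(array([ 0.684, -0.194,  0.235]), 0.78), (array([ 0.643, -0.258,  0.183]), 0.2)]
door_edge [(array([ 0.644, -0.256,  0.185]), 0.76)]
hinge_line [(array([ 0.639, -0.26 ,  0.186]), 0.7)]
tape_dispenser [(array([ 0.518, -0.288,  0.047]), 0.74)]
masking_tape [(array([ 0.687, -0.043,  0.257]), 0.85)]
balloon_weight [(array([ 0.685, -0.041,  0.257]), 0.22)]
marker [(array([0.444, 0.237, 0.013]), 0.53), (array([0.567, 0.249, 0.027]), 0.45)]
pin_box [(array([0.568, 0.249, 0.026]), 0.78)]
```

View pics/scene0.png

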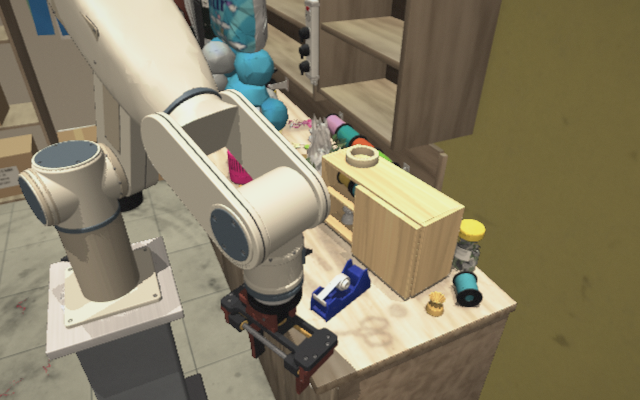

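View pics/top0.png

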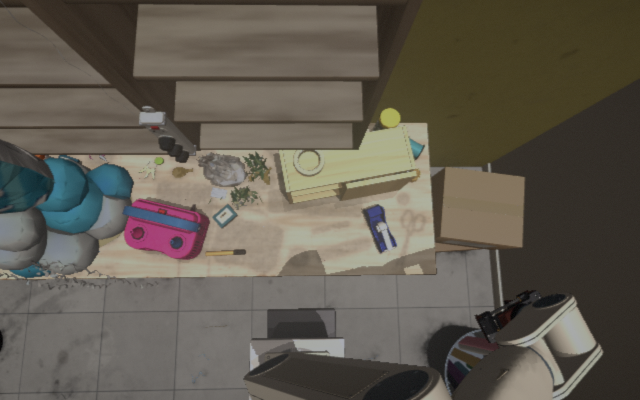

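The top view shows the cupboard at about (280–420, 125–200), the dispenser at (380, 228), the marker at (225, 252) and the pin box at (225, 215). Next I'll enlarge this area and measure it.

```bash
python3 - <<'E'
from h import *
np.set_printoptions(precision=3,suppress=True)
p=manip.get_image('top')
c=p['img'][115:285,190:440]; cv2.imwrite('pics/crop1.png',cv2.resize(c,None,fx=3.2,fy=3.2,interpolation=cv2.INTER_CUBIC)[:,:,::-1])
for t in('cupboard','door_edge','tape_dispenser','marker','pin_box'):
    r=manip.regions_of(p,t)
    if not r: continue
    m=r[0]['mask'].astype(np.uint8); q=cv2.findNonZero(m); b=cv2.boxPoints(cv2.minAreaRect(q))
    z={'cupboard':.235,'door_edge':.235,'tape_dispenser':.04}.get(t,.02)
    print(t,r[0]['conf'],m.sum(),b.tolist()); print(np.array([ray(p,u,z)[:2] for u in b]))
E
```

```text
cupboard 0.92 6779 [[276.86260986328125, 150.0940704345703], [405.42095947265625, 122.71590423583984], [418.8365478515625, 185.7107391357422], [290.2781982421875, 213.08889770507812]]
[[ 0.739  0.05 ]
 [ 0.826 -0.346]
 [ 0.626 -0.377]
 [ 0.546  0.01 ]]
door_edge 0.87 1168 [[337.22076416015625, 184.72122192382812], [415.24456787109375, 168.39065551757812], [418.81195068359375, 185.4346923828125], [340.78814697265625, 201.7652587890625]]
[[ 0.631 -0.131]
 [ 0.68  -0.369]
 [ 0.627 -0.377]
 [ 0.579 -0.14 ]]
tape_dispenser 0.71 835 [[363.1260681152344, 210.09884643554688], [381.0883483886719, 203.23092651367188], [397.6988830566406, 246.6739501953125], [379.7366027832031, 253.5418701171875]]
[[ 0.582 -0.235]
 [ 0.606 -0.299]
 [ 0.454 -0.351]
 [ 0.431 -0.287]]
marker 0.46 180 [[204.86981201171875, 251.0056610107422], [243.92642211914062, 249.3075408935547], [244.12454223632812, 253.86415100097656], [205.06793212890625, 255.56227111816406]]
[[0.447 0.313]
 [0.451 0.179]
 [0.436 0.178]
 [0.431 0.311]]
pin_box 0.62 325 [[211.2294921875, 216.4753875732422], [227.36062622070312, 203.0327606201172], [237.44259643554688, 215.13111877441406], [221.31146240234375, 228.57374572753906]]
[[0.566 0.295]
 [0.614 0.241]
 [0.57  0.204]
 [0.524 0.259]]
```

View pics/crop1.png

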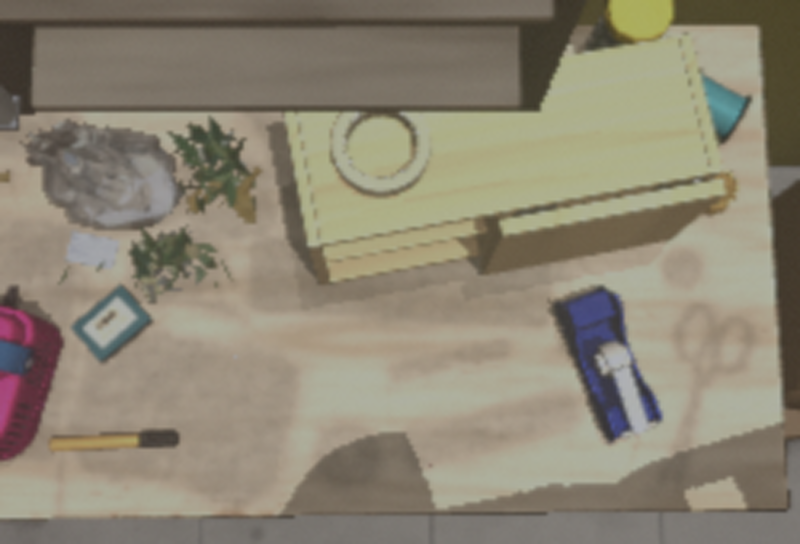

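The crop shows the door's front top edge running from (343,190) to (415.5,176), the carcass front-left top corner at (287.5,191.6), and the dispenser tilted with its far end at (372,207). I'll fit the cupboard pose next.

```bash
cat > fit.py <<'E'
from h import *
from scipy.optimize import least_squares
np.set_printoptions(precision=3,suppress=True)
p=manip.get_image('top')
L=np.array([[0,.2,.235],[0,-.2,.235],[-.022,.02,.235],[-.022,-.198,.235],[-.022,.02,.013],[0,.2,0]])
P=np.array([[312,245],[717,173],[492,240],[721,196],[480,272],[326,282]])/3.2+[190,115]
def W(c,L):
    s,k=np.sin(c[2]),np.cos(c[2]); L=np.atleast_2d(L); return np.c_[c[0]+k*L[:,0]-s*L[:,1],c[1]+s*L[:,0]+k*L[:,1],L[:,2]]
r=least_squares(lambda c:(proj(p,W(c,L))-P).ravel(),[.62,-.18,.2],loss='soft_l1'); c=r.x; print(c); print(proj(p,W(c,L))-P)
np.save('c.npy',c)
print('hinge',W(c,[-.006,-.198,0]),'edge',W(c,[-.022,.02,.235]))
D=np.array([[s*.028,t*.083,.036] for s in(-1,1) for t in(-1,1)])
m=manip.regions_of(p,'tape_dispenser')[0]['mask']
# silhouette fit: hull of 36mm-high box, IoU
from scipy.optimize import minimize
B=np.array([[a,b,z] for a in(-.028,.028) for b in(-.083,.083) for z in(0,.045)])
def cost(d):
    k=np.zeros((1600,2560),np.uint8); h=cv2.convexHull((proj(p,W(d,B))*4).astype(np.float32)).astype(np.int32); cv2.fillPoly(k,[h],1)
    k=cv2.resize(k.astype(np.float32),(640,400),interpolation=cv2.INTER_AREA); return -np.minimum(k,m).sum()/np.maximum(k,m).sum()
b=minimize(cost,[.518,-.293,.33],method='Nelder-Mead',options=dict(initial_simplex=[[.518,-.293,.33],[.528,-.293,.33],[.518,-.283,.33],[.518,-.293,.2]]))
print('disp',b.x,b.fun)
k=W(b.x,B); h=W(c,[-.006,-.198,0]); print('corners',k[::2]); print('min dist hinge',np.hypot(*(k-h)[:,:2].T))
E
python3 fit.py
```

```text
[ 0.645 -0.171  0.166]
[[-2.712 -0.238]
 [ 1.093 -0.016]
 [ 1.724 -1.734]
 [ 0.799 -0.133]
 [-0.651  0.898]
 [-3.154  0.985]]
hinge [[ 0.672 -0.368  0.   ]] edge [[ 0.62  -0.155  0.235]]
disp [ 0.518 -0.295 -1.223] -0.8974515199661255
corners [[ 0.43  -0.297  0.   ]
 [ 0.587 -0.241  0.   ]
 [ 0.45  -0.35   0.   ]
 [ 0.606 -0.293  0.   ]]
min dist hinge [0.251 0.251 0.153 0.153 0.223 0.223 0.099 0.099]
```

```bash
cat > fit2.py <<'E'
from h import *
from scipy.optimize import minimize
np.set_printoptions(precision=3,suppress=True)
def W(c,L):
    s,k=np.sin(c[2]),np.cos(c[2]); L=np.atleast_2d(L); return np.c_[c[0]+k*L[:,0]-s*L[:,1],c[1]+s*L[:,0]+k*L[:,1],L[:,2]]
def iou(p,m,X):
    k=np.zeros((1600,2560),np.uint8); h=cv2.convexHull((proj(p,X)*4).astype(np.float32)).astype(np.int32); cv2.fillPoly(k,[h],1)
    k=cv2.resize(k.astype(np.float32),(640,400),interpolation=cv2.INTER_AREA); return np.minimum(k,m).sum()/np.maximum(k,m).sum()
def box(x,y,z): return np.array([[a,b,c] for a in x for b in y for c in z])
def fit(pm,B,x0):
    f=lambda c:-sum(iou(p,m,W(c,B)) for p,m in pm)
    S=[x0]+[list(np.add(x0,d)) for d in([.012,0,0],[0,.012,0],[0,0,.08])]
    r=minimize(f,x0,method='Nelder-Mead',options=dict(initial_simplex=S)); return r.x,r.fun
E
python3 - <<'E'
from fit2 import *
ps=[manip.get_image(n) for n in('top','scene')]
B=box((-.022,-.006),(-.198,.02),(.013,.235))
M=[(p,manip.regions_of(p,'door_edge')[0]['mask']) for p in ps]
for s in (M[:1],M[1:],M): print('cup',*fit(s,B,[.645,-.171,.166]))
M=[(p,manip.regions_of(p,'tape_dispenser')[0]['mask']) for p in ps]
D=box((-.028,.028),(-.083,.083),(0,.045))
for s in (M[:1],M[1:]): print('disp',*fit(s,D,[.518,-.295,-1.223]))
E
```

```text
cup [ 0.641 -0.178  0.206] -0.9047932028770447
cup [ 0.649 -0.172  0.161] -0.9716640710830688
cup [ 0.644 -0.176  0.179] -1.8368666172027588
disp [ 0.519 -0.294 -1.242] -0.8941439986228943
disp [ 0.525 -0.288 -1.207] -0.9008967280387878
```

```bash
python3 -m creep '[{"hand":0,"tx":0.04,"ty":-0.01},{"tx":0.04,"ty":-0.01},{"tx":0.04,"ty":-0.01},{"tx":0.04,"ty":-0.01},{"tx":0.04,"ty":-0.01},{"tx":0.04,"ty":-0.01},{"tx":0.04,"ty":-0.01},{"tx":0.04,"ty":-0.01},{"twist":-8.5},{"twist":-8.5},{"twist":-8.5},{"twist":-8.5},{"twist":-8.5},{"twist":-8.5},{"twist":-8.5},{"twist":-8.5},{"twist":-8.5},{"twist":-8.5}]'
```

```text
invalid input at $[0]: expected keys hand, tx, ty, tz, twist
```

All five keys are required in every row.

```bash
python3 -m creep '[{"hand":0,"tx":0.04,"ty":-0.01,"tz":0,"twist":0},{"hand":0,"tx":0.04,"ty":-0.01,"tz":0,"twist":0},{"hand":0,"tx":0.04,"ty":-0.01,"tz":0,"twist":0},{"hand":0,"tx":0.04,"ty":-0.01,"tz":0,"twist":0},{"hand":0,"tx":0.04,"ty":-0.01,"tz":0,"twist":0},{"hand":0,"tx":0.04,"ty":-0.01,"tz":0,"twist":0},{"hand":0,"tx":0.04,"ty":-0.01,"tz":0,"twist":0},{"hand":0,"tx":0.04,"ty":-0.01,"tz":0,"twist":0},{"hand":0,"tx":0,"ty":0,"tz":0,"twist":-8.5},{"hand":0,"tx":0,"ty":0,"tz":0,"twist":-8.5},{"hand":0,"tx":0,"ty":0,"tz":0,"twist":-8.5},{"hand":0,"tx":0,"ty":0,"tz":0,"twist":-8.5},{"hand":0,"tx":0,"ty":0,"tz":0,"twist":-8.5},{"hand":0,"tx":0,"ty":0,"tz":0,"twist":-8.5},{"hand":0,"tx":0,"ty":0,"tz":0,"twist":-8.5},{"hand":0,"tx":0,"ty":0,"tz":0,"twist":-8.5},{"hand":0,"tx":0,"ty":0,"tz":0,"twist":-8.5},{"hand":0,"tx":0,"ty":0,"tz":0,"twist":-8.5}]'
```

```text
time: 3.4
position: [0.5169, -0.3636, 0.2227]
ee_rot: [-0.0, 0.575, 0.818, 0.0]
contact_force: [-0.1, -0.1, 0.2]
grip_width: 0.0882
gripper_force: 0.0
```

```bash
python3 -m creep '[{"hand":0,"tx":0,"ty":0,"tz":0.04,"twist":0},{"hand":0,"tx":0,"ty":0,"tz":0.04,"twist":0},{"hand":0,"tx":0,"ty":0,"tz":0.04,"twist":0},{"hand":0,"tx":0,"ty":0,"tz":0.04,"twist":0},{"hand":0,"tx":0,"ty":0,"tz":0.04,"twist":0},{"hand":0,"tx":0,"ty":0,"tz":0,"twist":0}]'; python3 - <<'E'
from h import *
p=shot('scene','s1.png')
E
```

```text
time: 4.0
position: [0.5135, -0.3611, 0.0175]
ee_rot: [-0.005, 0.577, 0.816, 0.0]
contact_force: [-0.8, 0.5, 0.4]
grip_width: 0.0882
gripper_force: 0.0
```

View pics/s1.png

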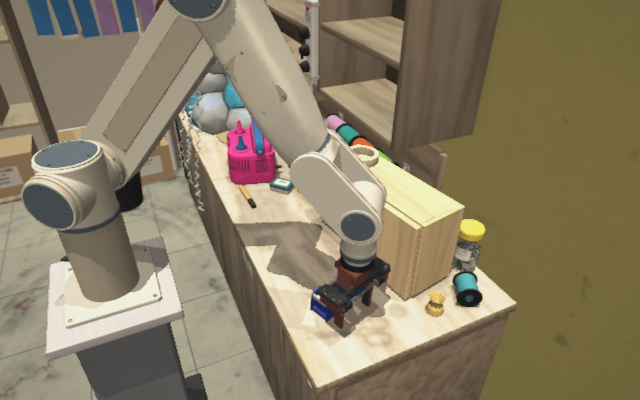

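The fingers are down just right of the dispenser (330, 300) and clear of everything. Next is the push to the left.

```bash
python3 -m creep '[{"hand":0,"tx":0.012,"ty":0,"tz":0,"twist":0},{"hand":0,"tx":0.012,"ty":0,"tz":0,"twist":0},{"hand":0,"tx":0.012,"ty":0.002,"tz":0,"twist":0.6},{"hand":0,"tx":0.012,"ty":0.002,"tz":0,"twist":0.6},{"hand":0,"tx":0.012,"ty":0.002,"tz":0,"twist":0.6},{"hand":0,"tx":0.012,"ty":0.002,"tz":0,"twist":0.6},{"hand":0,"tx":0.012,"ty":0.002,"tz":0,"twist":0.6},{"hand":0,"tx":0.012,"ty":0.002,"tz":0,"twist":0.6},{"hand":0,"tx":0.012,"ty":0.002,"tz":0,"twist":0.6},{"hand":0,"tx":0.012,"ty":0.002,"tz":0,"twist":0.6},{"hand":0,"tx":0.012,"ty":0.002,"tz":0,"twist":0.6},{"hand":0,"tx":0.012,"ty":0.002,"tz":0,"twist":0.6},{"hand":0,"tx":0.012,"ty":0.002,"tz":0,"twist":0.6},{"hand":0,"tx":0.012,"ty":0.002,"tz":0,"twist":0.6},{"hand":0,"tx":0.012,"ty":0.002,"tz":0,"twist":0.6},{"hand":0,"tx":0.012,"ty":0.002,"tz":0,"twist":0.6},{"hand":0,"tx":0.012,"ty":0.002,"tz":0,"twist":0.6},{"hand":0,"tx":0.012,"ty":0.002,"tz":0,"twist":0.6}]'; python3 - <<'E'
from fit2 import *
ps=[shot('scene','s2.png'),manip.get_image('top')]
for p in ps:
    r=manip.look_for(p,'tape_dispenser'); print([(np.round(a['xyz'],3),round(a['conf'],2)) for a in r[:2]])
E
```

```text
time: 5.85
position: [0.4896, -0.1463, 0.0225]
ee_rot: [-0.001, 0.644, 0.765, -0.0]
contact_force: [1.1, -4.7, 3.8]
grip_width: 0.088
gripper_force: 2.3
[(array([ 0.505, -0.116,  0.023]), 0.95)]
[(array([ 0.549, -0.081,  0.044]), 0.78)]
```

View pics/s2.png

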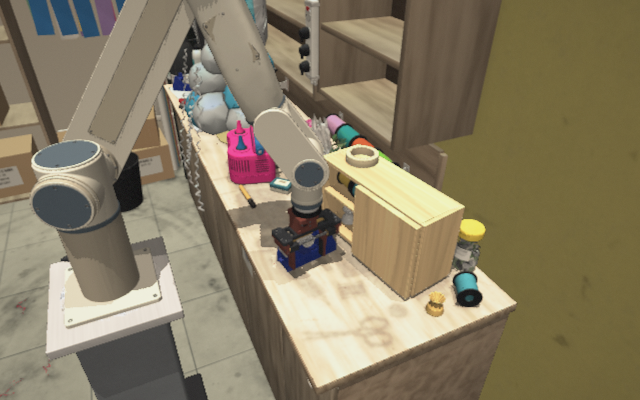

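```bash
python3 -m creep '[{"hand":0,"tx":0.01,"ty":0.002,"tz":0,"twist":0},{"hand":0,"tx":0.01,"ty":0.002,"tz":0,"twist":0},{"hand":0,"tx":0.01,"ty":0.002,"tz":0,"twist":0},{"hand":0,"tx":0.01,"ty":0.002,"tz":0,"twist":0},{"hand":0,"tx":0.005,"ty":0,"tz":0,"twist":0},{"hand":0,"tx":0,"ty":0,"tz":0,"twist":0},{"hand":0,"tx":-0.01,"ty":0,"tz":0,"twist":0},{"hand":0,"tx":-0.02,"ty":0,"tz":0,"twist":0},{"hand":0,"tx":-0.03,"ty":0,"tz":0,"twist":0},{"hand":0,"tx":-0.03,"ty":0,"tz":0,"twist":0},{"hand":0,"tx":0,"ty":0,"tz":-0.03,"twist":0},{"hand":1,"tx":0,"ty":0,"tz":-0.04,"twist":0},{"hand":1,"tx":0,"ty":0,"tz":-0.04,"twist":0},{"hand":1,"tx":0,"ty":0,"tz":-0.04,"twist":0},{"hand":1,"tx":0,"ty":0,"tz":-0.03,"twist":0},{"hand":1,"tx":0,"ty":0,"tz":0,"twist":0},{"hand":1,"tx":0,"ty":0,"tz":0,"twist":0}]' 10; python3 - <<'E'
from fit2 import *
ps=[shot('scene','s3.png'),shot('top','t3.png')]
D=box((-.028,.028),(-.083,.083),(0,.045))
for p in ps:
    r=manip.look_for(p,'tape_dispenser'); print([(np.round(a['xyz'],3),round(a['conf'],2)) for a in r[:2]])
    m=manip.regions_of(p,'tape_dispenser'); print(*fit([(p,m[0]['mask'])],D,[.50,-.065,-1.35]))
    m=manip.regions_of(p,'door_edge'); print(*fit([(p,m[0]['mask'])],box((-.022,-.006),(-.198,.02),(.013,.235)),[.645,-.175,.175]))
E
```

```text
time: 7.75
position: [0.506, -0.1912, 0.2032]
ee_rot: [0.001, 0.644, 0.765, 0.0]
contact_force: [-0.8, 0.4, -0.4]
grip_width: 0.0433
gripper_force: 0.0
[(array([ 0.501, -0.07 ,  0.037]), 0.72), (array([ 0.646, -0.28 ,  0.142]), 0.46)]Traceback (most recent call last):
  File "<stdin>", line 6, in <module>
IndexError: list index out of range
```

View pics/t3.png

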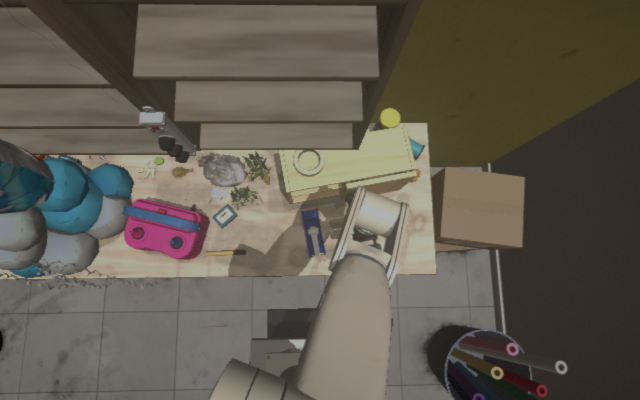

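The dispenser now stands at pixel (313, 232), about y = -0.065, well clear of the door's swing. Next I approach the door front near its free edge.

```bash
python3 -m creep '[{"hand":1,"tx":-0.006,"ty":0.02,"tz":0.005,"twist":0},{"hand":1,"tx":0,"ty":0.025,"tz":0.005,"twist":0},{"hand":1,"tx":0,"ty":0.02,"tz":0.003,"twist":0},{"hand":1,"tx":0,"ty":0.01,"tz":0,"twist":0},{"hand":1,"tx":0,"ty":0.005,"tz":0,"twist":0},{"hand":1,"tx":0,"ty":0.003,"tz":0,"twist":0},{"hand":1,"tx":0,"ty":0,"tz":0,"twist":0}]'
```

```text
time: 8.65
position: [0.5884, -0.1821, 0.1896]
ee_rot: [-0.0, 0.644, 0.765, -0.0]
contact_force: [0.4, 0.4, 0.7]
grip_width: 0.0001
gripper_force: 0.0
```

```bash
python3 -m creep '[{"hand":1,"tx":0,"ty":0.003,"tz":0,"twist":0},{"hand":1,"tx":0,"ty":0.003,"tz":0,"twist":0},{"hand":1,"tx":0,"ty":0.003,"tz":0,"twist":0},{"hand":1,"tx":0,"ty":0,"tz":0,"twist":0}]'
```

```text
time: 9.05
position: [0.598, -0.1806, 0.1899]
ee_rot: [0.0, 0.644, 0.765, 0.0]
contact_force: [-0.1, -0.1, -0.2]
grip_width: 0.0006
gripper_force: 0.0
```

```bash
python3 -m creep '[{"hand":1,"tx":0,"ty":0.003,"tz":0,"twist":0},{"hand":1,"tx":0,"ty":0.003,"tz":0,"twist":0},{"hand":1,"tx":0,"ty":0.002,"tz":0,"twist":0},{"hand":1,"tx":0,"ty":0,"tz":0,"twist":0}]'
```

```text
time: 9.45
position: [0.6058, -0.1792, 0.1896]
ee_rot: [0.0, 0.644, 0.765, 0.0]
contact_force: [-0.2, -1.2, -0.1]
grip_width: 0.0005
gripper_force: 0.0
```

```bash
python3 -m creep '[{"hand":1,"tx":0,"ty":0.002,"tz":0,"twist":0},{"hand":1,"tx":0,"ty":0.002,"tz":0,"twist":0},{"hand":1,"tx":0,"ty":0,"tz":0,"twist":0}]'
```

```text
time: 9.75
position: [0.6097, -0.1785, 0.1897]
ee_rot: [0.0, 0.644, 0.765, 0.0]
contact_force: [-0.3, 0.4, 0.6]
grip_width: 0.0005
gripper_force: 0.0
```

```bash
python3 -m creep '[{"hand":1,"tx":0,"ty":0.002,"tz":0,"twist":0},{"hand":1,"tx":0,"ty":0.002,"tz":0,"twist":0},{"hand":1,"tx":0,"ty":0,"tz":0,"twist":0}]'
```

```text
time: 10.05
position: [0.613, -0.1778, 0.1896]
ee_rot: [-0.001, 0.644, 0.765, -0.0]
contact_force: [-2.6, 0.1, 1.2]
grip_width: 0.0001
gripper_force: 1.5
```

```bash
python3 -m creep '[{"hand":1,"tx":0,"ty":0.002,"tz":0,"twist":0},{"hand":1,"tx":0,"ty":0,"tz":0,"twist":0}]'
```

```text
time: 10.25
position: [0.6151, -0.1773, 0.1896]
ee_rot: [-0.0, 0.644, 0.765, -0.0]
contact_force: [-3.5, 1.3, 0.4]
grip_width: 0.0005
gripper_force: 1.6
```

```bash
python3 -m creep '[{"hand":1,"tx":0,"ty":0.002,"tz":0,"twist":0},{"hand":1,"tx":0,"ty":0,"tz":0,"twist":0}]'
```

```text
time: 10.45
position: [0.6173, -0.1769, 0.1896]
ee_rot: [-0.0, 0.644, 0.765, 0.0]
contact_force: [-3.3, 1.7, 0.9]
grip_width: 0.0006
gripper_force: 1.6
```

```bash
python3 -m creep '[{"hand":1,"tx":0,"ty":0.001,"tz":0,"twist":0},{"hand":1,"tx":0,"ty":0,"tz":0,"twist":0}]'
```

```text
time: 10.65
position: [0.6174, -0.1768, 0.1895]
ee_rot: [-0.001, 0.644, 0.765, -0.001]
contact_force: [-6.7, 2.7, 3.5]
grip_width: 0.0003
gripper_force: 3.5
```

Pressed in to the stop, about 5 mm. Next I take the hand away.

```bash
python3 -m creep '[{"hand":1,"tx":0,"ty":-0.03,"tz":0,"twist":0},{"hand":1,"tx":0,"ty":-0.04,"tz":0,"twist":0},{"hand":1,"tx":0,"ty":-0.04,"tz":0,"twist":0},{"hand":1,"tx":0,"ty":-0.02,"tz":0,"twist":0},{"hand":1,"tx":0,"ty":0,"tz":-0.03,"twist":0},{"hand":1,"tx":0,"ty":0,"tz":-0.03,"twist":0},{"hand":1,"tx":0,"ty":0,"tz":-0.02,"twist":0},{"hand":1,"tx":0,"ty":0,"tz":0,"twist":0}]'; python3 - <<'E'
from fit2 import *
from scipy.optimize import minimize_scalar
p=shot('scene','s4.png'); m=manip.regions_of(p,'door_edge')[0]['mask']
B=box((-.016,0),(0,.218),(.013,.235))
c=[.645,-.175,.175]; h=W(c,[-.006,-.198,0])[0]
f=lambda t:-iou(p,m,W([h[0],h[1],c[2]+t],B))
r=[(f(t),t) for t in np.arange(0,.7,.03)]; print(min(r)); a=min(r)[1]
for r in (0,.218): print(W([h[0],h[1],c[2]+a],[[0,r,0]]))
E
```

```text
time: 11.45
position: [0.4927, -0.2005, 0.273]
ee_rot: [0.004, 0.644, 0.765, 0.001]
contact_force: [-0.1, 0.3, -0.2]
grip_width: -0.0
gripper_force: 0.0
(np.float32(-0.96956563), np.float64(0.3))
[[ 0.674 -0.371  0.   ]]
[[ 0.574 -0.177  0.   ]]
```

View pics/s4.png

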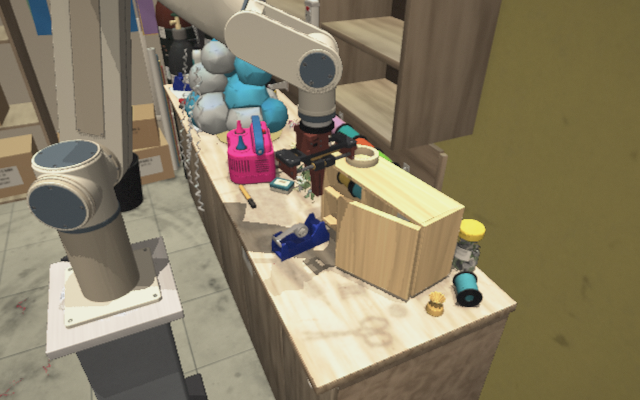

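The door has sprung ajar to about 0.31 rad, with its free edge at (340, 205). The dispenser is standing clear at (300, 238). Next I go above the gap and lower the finger into it.

```bash
python3 -m creep '[{"hand":1,"tx":0,"ty":0.03,"tz":0,"twist":0},{"hand":1,"tx":0,"ty":0.04,"tz":0,"twist":0},{"hand":1,"tx":0,"ty":0.03,"tz":0,"twist":0},{"hand":1,"tx":0,"ty":0.02,"tz":0,"twist":0},{"hand":1,"tx":0,"ty":0,"tz":0,"twist":0},{"hand":1,"tx":0,"ty":0,"tz":0.02,"twist":0},{"hand":1,"tx":0,"ty":0,"tz":0.01,"twist":0},{"hand":1,"tx":0,"ty":0,"tz":0,"twist":0}]'; python3 - <<'E'
from h import *
p=manip.get_image('scene'); cv2.imwrite('pics/c5.png',cv2.resize(p['img'][100:320,230:500],None,fx=2.7,fy=2.7)[:,:,::-1])
E
```

```text
time: 12.35
position: [0.6063, -0.1784, 0.237]
ee_rot: [-0.002, 0.644, 0.765, -0.001]
contact_force: [-0.8, -0.2, 0.2]
grip_width: 0.0009
gripper_force: 0.0
```

View pics/c5.png

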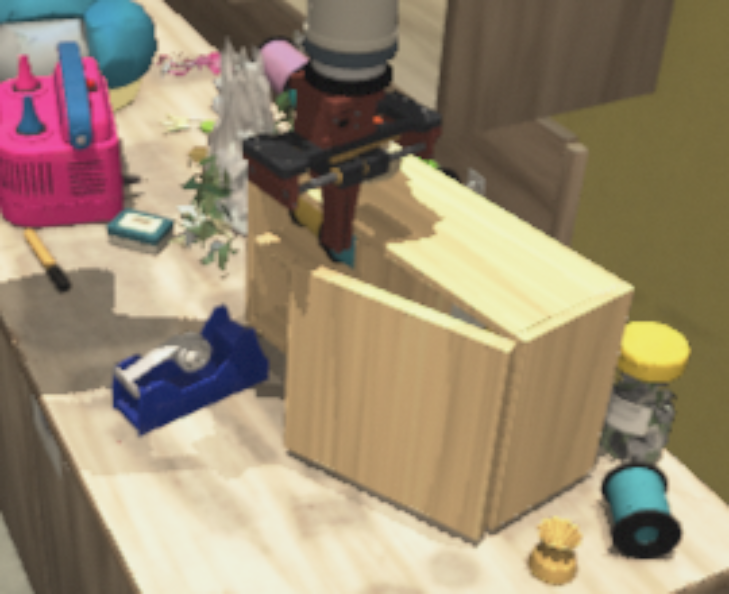

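The tip sits in the gap between the door's top edge and the carcass (crop 345, 260), so I lower it.

```bash
python3 -m creep '[{"hand":1,"tx":0,"ty":0.003,"tz":0.01,"twist":0},{"hand":1,"tx":0,"ty":0,"tz":0.012,"twist":0},{"hand":1,"tx":0,"ty":0,"tz":0.012,"twist":0},{"hand":1,"tx":0,"ty":0,"tz":0.012,"twist":0},{"hand":1,"tx":0,"ty":0,"tz":0,"twist":0}]'; python3 - <<'E'
import numpy as np
np.set_printoptions(precision=3,suppress=True)
# waypoints: finger centre at door-frame (0.016.., .195)
c=[.645,-.175,.175];k,s=np.cos(c[2]),np.sin(c[2]);R=np.array([[k,-s],[s,k]])
h=np.array(c[:2])+R@[-.006,-.198]
f=1.742;tx=np.array([np.cos(f),np.sin(f)]);ty=np.array([np.sin(f),-np.cos(f)])
prev=None
for t in np.arange(.3,1.66,.1):
    a=c[2]+t;Q=np.array([[np.cos(a),-np.sin(a)],[np.sin(a),np.cos(a)]])
    # support half-extent of the finger along door normal
    n=Q[:,0];e=.010*abs(n@tx)+.0135*abs(n@ty)
    w=h+Q@[e,.205-.02*(t-.3)]
    d=None if prev is None else w-prev
    print(round(t,2),w,d is not None and (round(d@tx,3),round(d@ty,3)));prev=w
E
```

```text
time: 12.9
position: [0.61, -0.1778, 0.1912]
ee_rot: [-0.002, 0.644, 0.765, -0.001]
contact_force: [0.4, -0.5, -0.3]
grip_width: 0.0001
gripper_force: 0.0
0.3 [ 0.594 -0.181] False
0.4 [ 0.577 -0.192] (np.float64(-0.007), np.float64(-0.019))
0.5 [ 0.561 -0.204] (np.float64(-0.009), np.float64(-0.018))
0.6 [ 0.546 -0.217] (np.float64(-0.011), np.float64(-0.017))
0.7 [ 0.533 -0.232] (np.float64(-0.012), np.float64(-0.016))
0.8 [ 0.521 -0.248] (np.float64(-0.014), np.float64(-0.014))
0.9 [ 0.512 -0.265] (np.float64(-0.015), np.float64(-0.013))
1.0 [ 0.503 -0.283] (np.float64(-0.016), np.float64(-0.011))
1.1 [ 0.497 -0.302] (np.float64(-0.017), np.float64(-0.009))
1.2 [ 0.493 -0.321] (np.float64(-0.018), np.float64(-0.007))
1.3 [ 0.491 -0.34 ] (np.float64(-0.019), np.float64(-0.006))
1.4 [ 0.491 -0.36 ] (np.float64(-0.019), np.float64(-0.003))
1.5 [ 0.492 -0.379] (np.float64(-0.019), np.float64(-0.001))
1.6 [ 0.496 -0.397] (np.float64(-0.018), np.float64(0.001))
```

```bash
python3 -m creep '[{"hand":1,"tx":0,"ty":-0.008,"tz":0,"twist":0},{"hand":1,"tx":0,"ty":-0.008,"tz":0,"twist":0},{"hand":1,"tx":-0.004,"ty":-0.01,"tz":0,"twist":0},{"hand":1,"tx":-0.004,"ty":-0.01,"tz":0,"twist":0},{"hand":1,"tx":-0.004,"ty":-0.009,"tz":0,"twist":0},{"hand":1,"tx":-0.005,"ty":-0.009,"tz":0,"twist":0},{"hand":1,"tx":-0.005,"ty":-0.009,"tz":0,"twist":0},{"hand":1,"tx":-0.006,"ty":-0.008,"tz":0,"twist":0},{"hand":1,"tx":-0.006,"ty":-0.008,"tz":0,"twist":0},{"hand":1,"tx":-0.006,"ty":-0.008,"tz":0,"twist":0},{"hand":1,"tx":-0.007,"ty":-0.007,"tz":0,"twist":0},{"hand":1,"tx":-0.007,"ty":-0.007,"tz":0,"twist":0},{"hand":1,"tx":-0.007,"ty":-0.007,"tz":0,"twist":0},{"hand":1,"tx":-0.008,"ty":-0.006,"tz":0,"twist":0}]'
```

```text
time: 14.3
position: [0.5103, -0.2663, 0.1936]
ee_rot: [-0.0, 0.644, 0.765, -0.0]
contact_force: [-0.1, 0.3, -0.0]
grip_width: 0.0007
gripper_force: 0.2
```

```bash
python3 -m creep '[{"hand":1,"tx":-0.008,"ty":-0.006,"tz":0,"twist":0},{"hand":1,"tx":-0.008,"ty":-0.005,"tz":0,"twist":0},{"hand":1,"tx":-0.008,"ty":-0.005,"tz":0,"twist":0},{"hand":1,"tx":-0.009,"ty":-0.004,"tz":0,"twist":0},{"hand":1,"tx":-0.009,"ty":-0.004,"tz":0,"twist":0},{"hand":1,"tx":-0.009,"ty":-0.003,"tz":0,"twist":0},{"hand":1,"tx":-0.009,"ty":-0.003,"tz":0,"twist":0},{"hand":1,"tx":-0.009,"ty":-0.003,"tz":0,"twist":0},{"hand":1,"tx":-0.009,"ty":-0.002,"tz":0,"twist":0},{"hand":1,"tx":-0.007,"ty":-0.001,"tz":0,"twist":0},{"hand":1,"tx":-0.005,"ty":-0.001,"tz":0,"twist":0},{"hand":1,"tx":0,"ty":0,"tz":0,"twist":0}]'; cat > door.py <<'E'
from fit2 import *
p=shot('scene','s6.png')
B=box((-.016,0),(0,.218),(.013,.235))
h=[.674,-.371]
for p in (p,manip.get_image('top')):
    g=manip.regions_of(p,'door_edge')
    if not g: print('none'); continue
    print(max((iou(p,g[0]['mask'],W([*h,.175+t],B)),t) for t in np.arange(.3,1.86,.03)))
E
python3 door.py
```

```text
time: 15.5
position: [0.4899, -0.3614, 0.1937]
ee_rot: [0.0, 0.644, 0.765, -0.0]
contact_force: [0.3, 0.4, -0.3]
grip_width: 0.0006
gripper_force: 0.0
(np.float32(0.96012515), np.float64(1.4399999999999988))
(np.float32(0.4206217), np.float64(1.379999999999999))
```

View pics/s6.png

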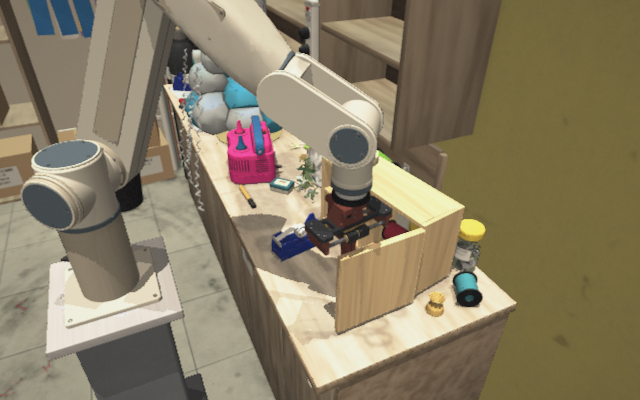

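The door is at about 1.43 rad with the finger behind it (355, 235). I push a little further, then withdraw.

```bash
python3 -m creep '[{"hand":1,"tx":-0.006,"ty":-0.001,"tz":0,"twist":0},{"hand":1,"tx":-0.006,"ty":0,"tz":0,"twist":0},{"hand":1,"tx":-0.006,"ty":0,"tz":0,"twist":0},{"hand":1,"tx":-0.006,"ty":0,"tz":0,"twist":0},{"hand":1,"tx":-0.004,"ty":0,"tz":0,"twist":0},{"hand":1,"tx":0,"ty":0,"tz":0,"twist":0},{"hand":1,"tx":0,"ty":0,"tz":0,"twist":0}]'; sed -i s/s6/s7/ door.py; python3 door.py
```

```text
time: 16.4
position: [0.4935, -0.3886, 0.1936]
ee_rot: [-0.0, 0.644, 0.765, 0.0]
contact_force: [-0.1, -0.5, 0.9]
grip_width: -0.0002
gripper_force: 0.0
(np.float32(0.95351595), np.float64(1.5899999999999987))
(np.float32(0.54188263), np.float64(1.529999999999999))
```

```bash
python3 -m creep '[{"hand":1,"tx":0.01,"ty":0,"tz":0,"twist":0},{"hand":1,"tx":0.02,"ty":0,"tz":0,"twist":0},{"hand":1,"tx":0.02,"ty":0,"tz":0,"twist":0},{"hand":1,"tx":0,"ty":-0.02,"tz":-0.03,"twist":0},{"hand":1,"tx":0,"ty":-0.02,"tz":-0.04,"twist":0},{"hand":1,"tx":0,"ty":-0.02,"tz":-0.04,"twist":0},{"hand":1,"tx":0,"ty":-0.01,"tz":-0.02,"twist":0},{"hand":1,"tx":0,"ty":0,"tz":0,"twist":0},{"hand":1,"tx":0,"ty":0,"tz":0,"twist":0}]'; sed -i s/s7/s8/ door.py; python3 door.py
```

```text
time: 17.5
position: [0.416, -0.3506, 0.3234]
ee_rot: [0.0, 0.644, 0.765, 0.0]
contact_force: [0.1, -0.9, -0.6]
grip_width: 0.0005
gripper_force: 0.0
(np.float32(0.9543028), np.float64(1.5899999999999987))
none
```

View pics/s8.png

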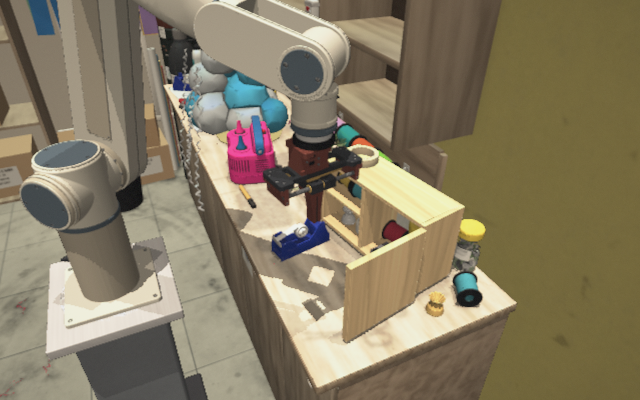

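The door stands square, with its edge at (347, 265). The dispenser is upright at (300, 238), the bystanders haven't moved, and the hand is clear, so I hand the job in.

```bash
python3 -c "
from plant import manip; print(manip.sign_off())"
```

```text
the job is handed in; nothing more can be done
None
```

The job is handed in: the dispenser was slid left and stands clear, the catch was pressed and let go so the door sprang ajar, and the door was pushed to about 1.57–1.59 rad (square) by about 17.5 s, with the robot touching nothing at the end.

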